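# Shunt the roast samples up to the colour reader

## Task

Four sample tins stand touching in a row in the channel of the rail. Push the row along the rail from behind, all four together as one train and without lifting or tipping any, until the front tin is right up against the yellow end stop and the row is closed up; then press the green button all the way down and let it go. Do not press the red button, and leave the jar, bowl and spoon where they are.

Things in the scene. Friction and masses are not known exactly. Their poses are not given: they have to be found in the camera images.
- rail: Fixed straight metal channel, open at the top and at its rear end. Its y axis runs along the channel to the stop, x across, z up; origin on the table top on the channel's centre line. Floor 6 mm above the table, 48 mm wide between side guides 7 mm thick, their tops 16 mm above the table. Rail from y = -130 mm (open end) to 200 mm. Tin origins when home: y = 177.5, 132.5, 87.5 and 42.5 mm.
- stop_face (a point): Point on the face of the yellow end stop that the front tin must meet, on the channel's centre line, 30 mm above the table; axes as the rail's, at rail y = 200 mm. The stop is 62 mm wide, 50 mm high, 12 mm thick; behind it, to rail y = 297 mm, is the white colour reader, 110 mm wide, 77 mm high.
- tin1: Front (nearest the stop) sample tin, yellow lid: square metal body 45 x 45 mm and 46 mm tall, rounded vertical edges, kraft label on two sides, and a round screw lid 33 mm across and 9 mm high on top (55 mm overall). About 0.12 kg. Origin at the centre of its underside; z up, y along the rail towards the stop.
- tin2: Second sample tin, orange lid: square metal body 45 x 45 mm and 46 mm tall, rounded vertical edges, kraft label on two sides, and a round screw lid 33 mm across and 9 mm high on top (55 mm overall). About 0.12 kg. Origin at the centre of its underside; z up, y along the rail towards the stop.
- tin3: Third sample tin, red lid: square metal body 45 x 45 mm and 46 mm tall, rounded vertical edges, kraft label on two sides, and a round screw lid 33 mm across and 9 mm high on top (55 mm overall). About 0.12 kg. Origin at the centre of its underside; z up, y along the rail towards the stop.
- tin4: Last (rearmost, the one to push on) sample tin, black lid: square metal body 45 x 45 mm and 46 mm tall, rounded vertical edges, kraft label on two sides, and a round screw lid 33 mm across and 9 mm high on top (55 mm overall). About 0.12 kg. Origin at the centre of its underside; z up, y along the rail towards the stop. At the start its rear face is 45 to 120 mm short of where it belongs.
- start (a joint): Travel of the green button: 0 when up, 0.006 m when fully down. A spring returns it; about 5 N holds it fully down.
- start_top (a point): Centre of the top of the green button: a round button 36 mm across that is pressed straight down, 22 mm above the table, on a fixed round black housing 52 mm across and 12 mm high. The point moves with the button.
- halt (a joint): Travel of the red button, 0 when up, to 0.006 m when down. Not to be pressed.
- halt_top (a point): Centre of the top of the red button, the same as the green one in size. The two can change places.
- jar: Bystander: closed amber glass jar with a dark lid, 56 mm across, 75 mm tall. Origin at the centre of its underside.
- bowl: Bystander: white cupping bowl, 90 mm across the rim, 50 mm tall. Origin at the centre of its underside.
- spoon: Bystander: metal spoon 150 mm long lying on the table on the robot's side of the rail. Origin at its underside; its length is its own x axis.
Not all that is in view belongs to the job. Leave any purple look-alike of the part that bears start alone. Leave any pink look-alike of the tin2 alone.

How it is judged:
On the way, in this order (a step that is already met when the one before it is completed fails the run):
1. all four tins are home: the front tin against the stop, the row closed up behind it (y of tin1 in the frame of rail above 0.1735 m and y of tin2 in the frame of rail above 0.1285 m and y of tin3 in the frame of rail above 0.0835 m and y of tin4 in the frame of rail above 0.0385 m), for 0.2 s.
2. the green button is pressed all the way down (value of joint start above 0.0045 m), for 0.05 s.
At the end, for the whole second after the job is handed in: All four tins stand upright at rest on the channel floor, each within 4 mm of its home place along the rail (row closed up against the stop) and within 4 mm of the centre line; both buttons are up (all of step 1 and x of tin1 in the frame of rail between -0.004 and 0.004 m and z of each of tin1, tin2, tin3, tin4 in the frame of rail below 0.009 m and x of tin2 in the frame of rail between -0.004 and 0.004 m and x of tin3 in the frame of rail between -0.004 and 0.004 m and x of tin4 in the frame of rail between -0.004 and 0.004 m and linear speed of each of tin1, tin2, tin3, tin4 below 0.01 m/s and angle between each of tin1, tin2, tin3, tin4's own z axis and vertical below 0.08 rad and value of joint each of start, halt below 0.002 m); the robot touches nothing.
It fails at once if a tin is lifted (more than 8 mm off the channel floor) or tipped (more than 0.25 rad) (height (world z) of any of tin1, tin2, tin3, tin4 above 0.014 m or angle between any of tin1, tin2, tin3, tin4's own z axis and vertical above 0.25 rad).
It fails at once if the row comes apart: a gap of more than 15 mm opens between neighbouring tins (distance between tin1 and tin2 above 0.06 m or distance between tin2 and tin3 above 0.06 m or distance between tin3 and tin4 above 0.06 m).
It fails at once if the green button is pressed before the tins are home (value of joint start above 0.003 m and not (y of tin1 in the frame of rail above 0.1735 m and y of tin2 in the frame of rail above 0.1285 m and y of tin3 in the frame of rail above 0.0835 m and y of tin4 in the frame of rail above 0.0385 m)).
It fails at once if the red button is pressed (value of joint halt above 0.003 m).
It fails at once if the jar, bowl or spoon is moved more than 15 mm (distance of any of jar, bowl, spoon from where it was at the start of the episode above 0.015 m).
It also fails if it takes over 48 s, if anything falls off the work surface, if the arm or the gripper's body presses on something with over 40 N, if the wrist force passes 120 N, or if a joint passes its speed limit or range.

## Robot

A 6-joint arm with a two-finger parallel gripper is mounted at the origin on the work surface. World frame = base frame: x ahead of the robot, y to its left, z up, the work surface at z = 0. Lengths are in m, angles in rad, forces in N, time in s.
With the tool pointing down it reaches from about 0.35 to 0.85 m from the base axis. Payload 8.1 kg.
Tool frame: the origin (TCP) lies midway between the tips of the shut fingers; the grasp point (between the pads) lies 19 mm behind it; z points along the fingers, y is the line along which they close (so a half turn about z gives the same grasp; the last joint's range is limited). The gripper opens to 93 mm and grips with 3 to 60 N. Pads are 15 mm wide; open, the fingers measure 128 mm over their backs; the gripper's body (75 mm by 188 mm) begins 65 mm behind the grasp point.
Start: joints at [1.17, 0.13, 1.488, -0, 1.523, -0.085], TCP at [0.186, 0.57, 0.219] pointing down, gripper open.
Joint ranges: [-2.96, 2.96], [-0.89, 2.26], [0.02, 2.5], [-1.34, 4.48], [0, 2.73], [-2.66, 2.66]. Speed limits (rad/s): [2.39, 2.39, 2.79, 3.14, 3.14, 3.14].

## Interface

Orientations are given as a rotation vector (axis times angle).
In Python, from plant import read_state, read_camera, camera_model, close_job gives the robot as it stands. The module is installed in compiled form; this text tells all that it offers.
- The arm moves only by the tool carry_out, never from a script. Its argument "moves" is a list of rows, each an object of numbers: "jaw": the finger opening in m, from 0 to 0.093; "dx", "dy", "dz": the shift along the tool's x, y, z in m; "yaw": the turn about the tool's z in rad. In form: [{"jaw": .., "dx": .., "dy": .., "dz": .., "yaw": ..}, ...]. A call has 1 to 8 rows; each row shifts and turns the commanded pose from where the row before left it, along the tool's axes as they then stand; what a row does not reach is not made up. A row lasts 1/8 s, in which the tool goes at most 62.5 mm and 10.7 degrees, less where a joint would pass 70% of its speed; a pose out of reach is approached as far as the arm can. A call is refused whole if a number of a shift passes 0.0625 or a number of a turn 0.188, either way. A call with a gripper value outside its range is refused whole. The fingers move at their own pace and stop on an object; "grip_force" is the grip in N (left out, the last holds). Time passes only in rows, so rows that do not move let the fingers close. It gives the time, the measured TCP pose, the force, the opening and the grip force at its end, in the units of the state.
- read_state(): the state, without advancing time (a new reading comes with each control period).
- read_camera(name): name is "scene" or "top" or "wrist"; returns the picture (480x640x3 uint8, red, green, blue); there is no depth.
- camera_model(name): a dict with "camera_matrix" (3x3 intrinsics, pixels), "view" (4x4, takes a point from world to camera coordinates). Camera axes: x right, y up, looking along -z (the intrinsics and any distortion apply to the point x, -y, -z); pixel columns grow to the right and rows downward; lengths in m; the calibration is good to about 2 mm. A picture is of the moment at which its call begins: read the wrist's pose just before it. camera_model takes no time and is no camera call; for the wrist camera it gives the pose at the moment of the call.
- close_job(): hands the job in; it is judged then, once.
The state is a dict: "t": time; "q": joint angles; "dq": joint speeds; "joint_torque": joint torques, N m; "tool_pos": TCP position; "orientation": TCP orientation; "force": force on the tool from outside, world axes, zero at the start; "wrist_torque": the same for the moment, N m; "opening": finger opening in m; "gripper_force": force on a finger pad.
Only numpy, scipy, OpenCV 4.12 (cv2) and the standard library are available. Lean on these libraries where they do the work, as an engineer would, in place of code of your own. Each camera call takes 0.05 s, during which the arm holds its last target. There are 200 camera calls.

## Working session

There is one attempt and no reset: what is moved stays moved. The work goes in short steps, Python scripts to look and compute and a tool call to move; the robot and the scene stay as the last step left them, time stands still between calls to the robot, and variables do not carry over. Pictures are saved under pics/ and viewed, at most 10 in all, crops included, and the job is handed in when it is done.

Besides the shell and the picture viewer there is one more tool, called after "Request:" by a JSON object that holds its "name" and its "arguments". carry_out: Moves the arm, as the interface text tells. Its arguments: {"type":"object","properties":{"moves":{"type":"array","items":{"type":"object","properties":{"jaw":{"type":"number"},"dx":{"type":"number"},"dy":{"type":"number"},"dz":{"type":"number"},"yaw":{"type":"number"}}}},"grip_force":{"type":"number"}},"required":["moves"]}

```bash
mkdir -p pics
python3 - <<'E'
from plant import *
import cv2
print(read_state())
for n in("scene","top"):
    im=read_camera(n); cv2.imwrite(f"pics/{n}0.png",im[:,:,::-1]); m=camera_model(n); print(n,m)
E
```

```text
{'t': 0.0, 'q': array([ 1.16959806e+00,  1.31189687e-01,  1.48928087e+00,  7.38124916e-06,
        1.52300396e+00, -8.53988870e-02]), 'dq': array([ 0.00011259,  0.00164318, -0.00020362,  0.00220031, -0.00080507,
       -0.0006013 ]), 'joint_torque': array([-1.12396694e-03, -5.59877300e+01, -4.91732097e+01,  7.62393256e-02,
        3.60937533e-02, -2.06216087e-04]), 'tool_pos': array([0.18609501, 0.56980356, 0.21756955]), 'orientation': array([-4.93925712e-01, -3.10205421e+00,  2.86574884e-03]), 'force': array([-0.2370935 , -0.63954267, -0.30368004]), 'wrist_torque': array([-0.05043972, -0.00605305, -0.04722554]), 'gripper_force': 0.0, 'opening': 0.09287182509844169}
scene {'camera_matrix': array([[499.11114419,   0.        , 317.39180671],
       [  0.        , 499.11114419, 243.83802807],
       [  0.        ,   0.        ,   1.        ]]), 'view': array([[-0.52768096,  0.84902916, -0.02650078,  0.3036792 ],
       [-0.48110982, -0.27301255,  0.83306511,  0.21717449],
       [ 0.70006153,  0.45234238,  0.5525398 , -1.26134153],
       [ 0.        ,  0.        ,  0.        ,  1.        ]])}
top {'camera_matrix': array([[453.26063872,   0.        , 323.74555718],
       [  0.        , 453.26063872, 237.40920874],
       [  0.        ,   0.        ,   1.        ]]), 'view': array([[ 0.02410634, -0.9993896 ,  0.02528444, -0.05374546],
       [ 0.99656505,  0.02602721,  0.07861733, -0.54147566],
       [-0.07922742,  0.02330241,  0.99658417, -0.90174633],
       [ 0.        ,  0.        ,  0.        ,  1.        ]])}
```

View pics/scene0.png

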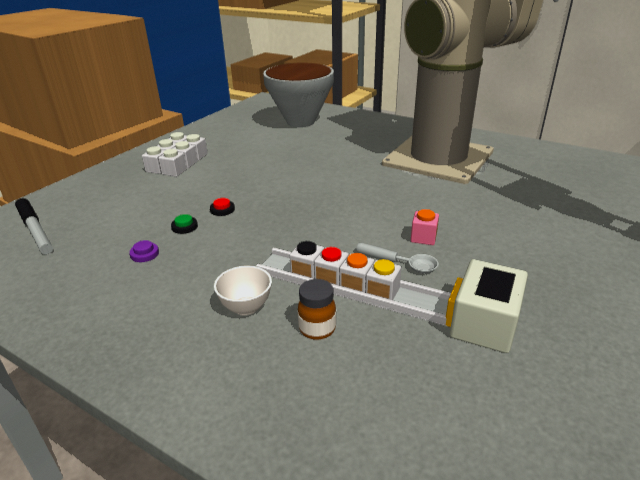

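View pics/top0.png

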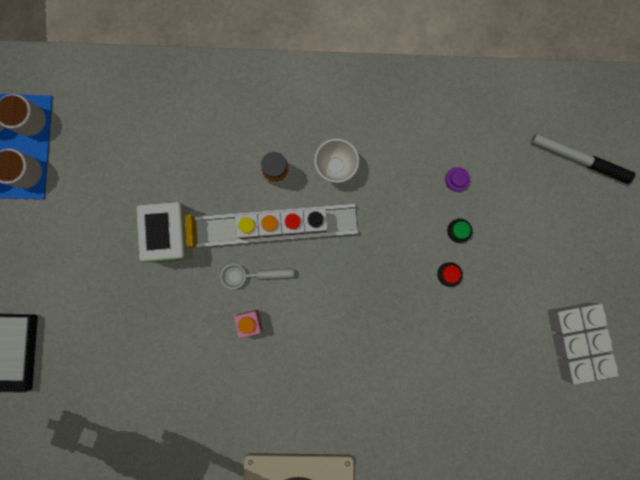

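The scene view shows the lids at yellow (384,267), orange (357,260), red (331,254) and black (306,248). In the top view they are at (247,226), (269,224), (292,221) and (316,219), with the stop at (190,231).

There are three button candidates in the top view: purple (458,180), green (460,230) and red (452,274). Green fits the task; purple is the look-alike. The pink tin at (247,325) is a decoy.

Next I'll triangulate.

```bash
cat > h.py <<'E'
import cv2, numpy as np
from plant import *
def proj(m): return m["camera_matrix"]@np.diag([1,-1,-1])@m["view"][:3]
def ray(m,p):
    R=m["view"][:3,:3];t=m["view"][:3,3];o=-R.T@t
    d=np.linalg.inv(m["camera_matrix"])@[p[0],p[1],1]; return o,R.T@(d*[1,-1,-1])
def plane(m,p,z):
    o,d=ray(m,p); return o+d*(z-o[2])/d[2]
def tri(ma,pa,mb,pb):
    X=cv2.triangulatePoints(proj(ma),proj(mb),np.array(pa,float).reshape(2,1),np.array(pb,float).reshape(2,1))
    return (X[:3]/X[3]).ravel()
RNG=dict(yellow=((22,150,120),(32,255,255)),orange=((8,180,120),(19,255,255)),red=((0,190,100),(5,255,255)),green=((50,120,50),(80,255,255)),black=((0,0,0),(180,255,45)),purple=((130,100,60),(155,255,255)))
def blob(im,c,near,r=16):
    h=cv2.cvtColor(im,cv2.COLOR_RGB2HSV); k=cv2.inRange(h,*map(np.array,RNG[c]))
    if c=="red": k|=cv2.inRange(h,np.array((175,190,100)),np.array((180,255,255)))
    w=np.zeros_like(k); cv2.circle(w,tuple(near),r,255,-1); k&=w
    cs,_=cv2.findContours(k,cv2.RETR_EXTERNAL,cv2.CHAIN_APPROX_NONE)
    c=max(cs,key=cv2.contourArea); (x0,y0,w,hh)=cv2.boundingRect(c)
    M=cv2.moments(c); return np.array([M["m10"]/M["m00"],M["m01"]/M["m00"]]),(w,hh),cv2.contourArea(c)
E
python3 - <<'E'
from h import *
np.set_printoptions(precision=4,suppress=True)
s=cv2.imread("pics/scene0.png")[:,:,::-1].copy();t=cv2.imread("pics/top0.png")[:,:,::-1].copy()
ms,mt=camera_model("scene"),camera_model("top")
L=[]
for n,c,a,b in [("t1","yellow",(384,267),(247,226)),("t2","orange",(357,260),(269,224)),("t3","red",(331,254),(292,221)),("t4","black",(306,248),(316,219)),("green","green",(184,223),(460,230)),("red","red",(222,206),(452,274)),("purple","purple",(144,249),(458,180))]:
    A,B=blob(s,c,a),blob(t,c,b); X=tri(ms,A[0],mt,B[0]); print(n,A,B,X, plane(mt,B[0],.061 if n[0]=="t" else .022)); 
    if n[0]=="t":L.append(X)
# stop & rail edges in top
h=cv2.cvtColor(t,cv2.COLOR_RGB2HSV);k=cv2.inRange(h,np.array((18,140,60)),np.array((30,255,255)));k[:,200:]=0;k[:,:180]=0
c=max(cv2.findContours(k,0,1)[0],key=cv2.contourArea); print("stop",cv2.boundingRect(c),cv2.minAreaRect(c))
L=np.array(L);d=L[0]-L[3];print("dir",d,np.linalg.norm(d)/3)
w=np.hstack([cv2.resize(t[180:300,130:380],None,fx=3,fy=3,interpolation=2)]);cv2.imwrite("pics/crop_rail.png",w[:,:,::-1])
cv2.imwrite("pics/crop_btn.png",cv2.resize(t[150:300,420:500],None,fx=4,fy=4,interpolation=2)[:,:,::-1])
E
```

```text
t1 (array([383.9011, 266.5219]), (20, 16), 232.5) (array([245.9674, 224.8145]), (15, 15), 163.5) [0.5601 0.1144 0.0573] [0.5602 0.1128 0.061 ]
t2 (array([356.8917, 259.9344]), (20, 15), 218.5) (array([269.1184, 222.8816]), (15, 15), 152.0) [0.5651 0.0692 0.0573] [0.5652 0.068  0.061 ]
t3 (array([331.0042, 253.6827]), (19, 14), 197.5) (array([292.3299, 220.9008]), (14, 15), 144.5) [0.5703 0.0239 0.0571] [0.5703 0.0229 0.061 ]
t4 (array([306.1339, 247.7705]), (19, 14), 183.0) (array([315.374 , 219.0221]), (14, 15), 143.5) [ 0.5753 -0.0213  0.0567] [ 0.5752 -0.022   0.061 ]
green (array([183.0587, 220.2259]), (19, 13), 167.5) (array([461.317 , 229.4762]), (19, 18), 234.5) [ 0.5663 -0.3235  0.0174] [ 0.5664 -0.3227  0.022 ]
red (array([221.3406, 203.3637]), (17, 12), 137.0) (array([451.4059, 273.9118]), (18, 17), 213.5) [ 0.4742 -0.303   0.0169] [ 0.4748 -0.3023  0.022 ]
purple (array([143.5325, 251.0275]), (29, 22), 454.5) (array([457.4344, 178.7558]), (24, 24), 420.5) [ 0.6749 -0.3189  0.0085] [ 0.6719 -0.3145  0.022 ]
stop (184, 214, 13, 33) ((190.317626953125, 230.12937927246094), (32.36592483520508, 10.737510681152344), 85.60128784179688)
dir [-0.0153  0.1357  0.0006] 0.045531255188893026
```

View pics/crop_rail.png

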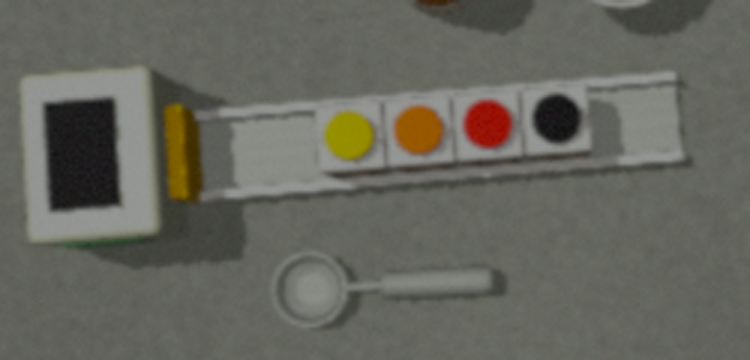

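View pics/crop_btn.png

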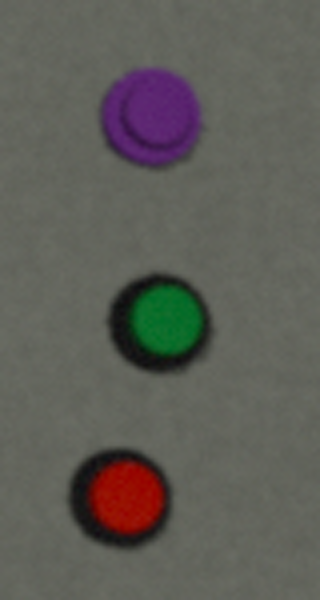

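The crops confirm the choice. Green, on its black housing, is at top (461,229), between the all-purple decoy (457,179) and red (451,274). The four tins are in a closed row, yellow leading toward the stop. The measured heights (0.057 and 0.017) are about 4 mm below the nominal values, within calibration error, and the tin spacing of 45.5 mm checks out.

First I'll yaw so that tool x runs along rail +y, and close the jaw.

Request:
{"name": "carry_out", "arguments": {"moves": [{"jaw": 0, "yaw": 0.143}, {"jaw": 0, "yaw": 0.143}, {"jaw": 0, "yaw": 0.143}, {"jaw": 0, "yaw": 0.143}, {"jaw": 0, "yaw": 0.143}, {"jaw": 0, "yaw": 0.143}, {"jaw": 0, "yaw": 0.143}, {"jaw": 0, "yaw": 0.143}], "grip_force": 20}}

```text
invalid input at $.moves[0]: expected keys jaw, dx, dy, dz, yaw
```

Request:
{"name": "carry_out", "arguments": {"moves": [{"jaw": 0, "dx": -0.05, "dy": 0.025}, {"jaw": 0, "dx": -0.05, "dy": 0.025}, {"jaw": 0, "dx": -0.05, "dy": 0.025}, {"jaw": 0, "dx": -0.05, "dy": 0.025}, {"jaw": 0, "dx": -0.05, "dy": 0.025}, {"jaw": 0, "dx": -0.05, "dy": 0.025}, {"jaw": 0, "dx": -0.05, "dy": 0.025}, {"jaw": 0, "dx": -0.05, "dy": 0.025}]}}

```text
invalid input at $.moves[0]: expected keys jaw, dx, dy, dz, yaw
```

Request:
{"name": "carry_out", "arguments": {"moves": [{"jaw": 0, "dx": -0.05, "dy": 0.025}, {"jaw": 0, "dx": -0.05, "dy": 0.025}, {"jaw": 0, "dx": -0.05, "dy": 0.025}, {"jaw": 0, "dx": -0.05, "dy": 0.025}, {"jaw": 0, "dx": -0.05, "dy": 0.02}, {"jaw": 0, "dx": -0.036}, {"jaw": 0}, {"jaw": 0}]}}

```text
invalid input at $.moves[0]: expected keys jaw, dx, dy, dz, yaw
```

Run:
```python
from h import *
np.set_printoptions(precision=4,suppress=True)
st=read_state();print(st["t"],st["tool_pos"],st["opening"],st["force"],st["q"])
m=camera_model("wrist");w=read_camera("wrist");t=read_camera("top")
print(cv2.Rodrigues(st["orientation"])[0]);print(m["view"])
cv2.imwrite("pics/w1.png",w[:,:,::-1]);cv2.imwrite("pics/top1.png",t[:,:,::-1])
np.savez("w1.npz",K=m["camera_matrix"],V=m["view"])
for p in [(.5815,-.0764,.02),(.5753,-.0217,.061),(.566,-.323,.022)]:
    x=proj(m)@[*p,1];print(x[:2]/x[2])
```

```text
0.1 [0.1861 0.5699 0.2177] 0.09291048859681861 [-0.0498 -0.5759  0.6288] [ 1.1696  0.131   1.4892 -0.      1.523  -0.0854]
[[-0.9505  0.3106 -0.0006]
 [ 0.3106  0.9505 -0.0015]
 [ 0.0001 -0.0016 -1.    ]]
[[ 0.3098  0.9508 -0.002  -0.598 ]
 [-0.9171  0.2982 -0.2646  0.0321]
 [-0.251   0.0838  0.9644 -0.3902]
 [ 0.      0.      0.      1.    ]]
[-52.6982 640.2855]
[-46.7253 669.4524]
[-219.0835  673.3863]
```

View pics/w1.png

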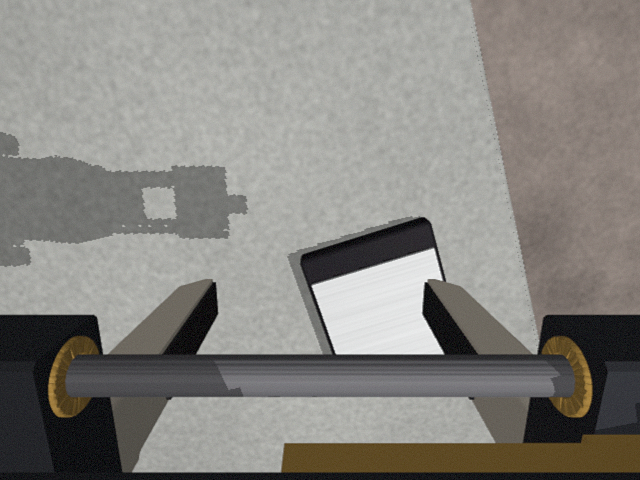

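The moves were refused because every row must carry all five keys, so the arm hasn't moved. The wrist view only shows a tablet at (370,290).

Request:
{"name": "carry_out", "arguments": {"moves": [{"jaw": 0, "dx": 0, "dy": 0, "dz": 0, "yaw": 0.143}, {"jaw": 0, "dx": 0, "dy": 0, "dz": 0, "yaw": 0.143}, {"jaw": 0, "dx": 0, "dy": 0, "dz": 0, "yaw": 0.143}, {"jaw": 0, "dx": 0, "dy": 0, "dz": 0, "yaw": 0.143}, {"jaw": 0, "dx": 0, "dy": 0, "dz": 0, "yaw": 0.143}, {"jaw": 0, "dx": 0, "dy": 0, "dz": 0, "yaw": 0.143}, {"jaw": 0, "dx": 0, "dy": 0, "dz": 0, "yaw": 0.143}, {"jaw": 0, "dx": 0, "dy": 0, "dz": 0, "yaw": 0.143}], "grip_force": 20}}

```text
t: 1.2
tool_pos: [0.1863, 0.5702, 0.2183]
orientation: [2.1, 2.336, -0.001]
force: [0.1, 0.2, -0.4]
opening: 0.0178
gripper_force: 0.0
```

Request:
{"name": "carry_out", "arguments": {"moves": [{"jaw": 0, "dx": -0.05, "dy": 0.025, "dz": 0, "yaw": 0}, {"jaw": 0, "dx": -0.05, "dy": 0.025, "dz": 0, "yaw": 0}, {"jaw": 0, "dx": -0.05, "dy": 0.025, "dz": 0, "yaw": 0}, {"jaw": 0, "dx": -0.05, "dy": 0.025, "dz": 0, "yaw": 0}, {"jaw": 0, "dx": -0.05, "dy": 0.025, "dz": 0, "yaw": 0}, {"jaw": 0, "dx": -0.05, "dy": 0.025, "dz": 0, "yaw": 0}, {"jaw": 0, "dx": -0.05, "dy": 0.025, "dz": 0, "yaw": 0}, {"jaw": 0, "dx": -0.05, "dy": 0.025, "dz": 0, "yaw": 0}]}}

```text
t: 2.2
tool_pos: [0.4301, 0.1933, 0.2187]
orientation: [2.095, 2.341, 0.001]
force: [0.1, 0.4, 0.0]
opening: 0.0006
gripper_force: 0.0
```

Request:
{"name": "carry_out", "arguments": {"moves": [{"jaw": 0, "dx": -0.05, "dy": 0.025, "dz": 0, "yaw": 0}, {"jaw": 0, "dx": -0.05, "dy": 0.025, "dz": 0, "yaw": 0}, {"jaw": 0, "dx": -0.05, "dy": 0.025, "dz": 0, "yaw": 0}, {"jaw": 0, "dx": -0.05, "dy": 0.025, "dz": 0, "yaw": 0}, {"jaw": 0, "dx": -0.05, "dy": 0.02, "dz": 0, "yaw": 0}, {"jaw": 0, "dx": -0.036, "dy": 0, "dz": 0, "yaw": 0}, {"jaw": 0, "dx": 0, "dy": 0, "dz": 0, "yaw": 0}, {"jaw": 0, "dx": 0, "dy": 0, "dz": 0, "yaw": 0}]}}

```text
t: 3.2
tool_pos: [0.5801, -0.0755, 0.2184]
orientation: [-2.095, -2.34, -0.0]
force: [-0.1, 0.1, -0.3]
opening: 0.0007
gripper_force: 0.0
```

Run:
```python
from h import *
np.set_printoptions(precision=4,suppress=True)
st=read_state();print(st["t"],st["tool_pos"],st["opening"],st["force"],st["q"])
m=camera_model("wrist");w=read_camera("wrist")
print(cv2.Rodrigues(st["orientation"])[0])
cv2.imwrite("pics/w2.png",w[:,:,::-1])
np.savez("w2.npz",camera_matrix=m["camera_matrix"],view=m["view"])
for p in [(.5815,-.0764,.02),(.5753,-.0217,.061),(.5703,.0233,.061),(.566,-.323,.022)]:
    x=proj(m)@[*p,1];print(x[:2]/x[2])
```

```text
3.2 [ 0.5801 -0.0755  0.2184] 0.0007484097787507562 [-0.0599  0.0715 -0.2793] [-0.2173  0.0907  1.5313  0.0005  1.5202 -0.3281]
[[-0.1105  0.9939 -0.0005]
 [ 0.9939  0.1105  0.0006]
 [ 0.0006 -0.0004 -1.    ]]
[321.177  210.7138]
[321.2789 152.9684]
[321.39    92.6493]
[281.6681 430.4293]
```

View pics/w2.png

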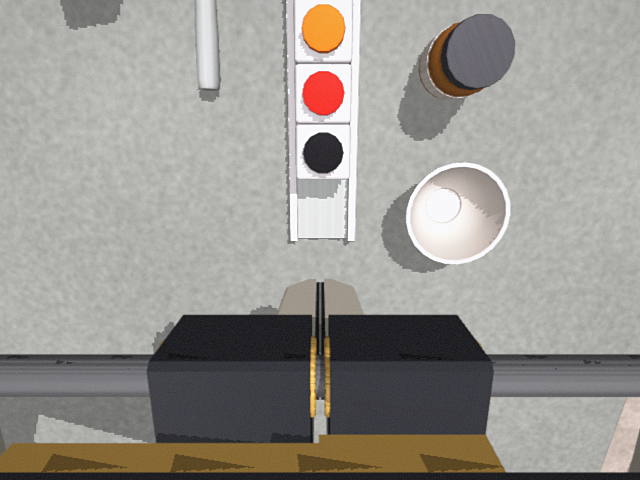

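The wrist view shows the black lid at (323,153) and the red one at (323,92), both within 2 px of the predictions, so position and the 61 mm height agree. The channel is straight up the image and its open end is at row 241. I'll descend behind tin 4 and compute the travel.

Request:
{"name": "carry_out", "arguments": {"moves": [{"jaw": 0, "dx": 0, "dy": 0.001, "dz": 0.04, "yaw": 0}, {"jaw": 0, "dx": 0, "dy": 0, "dz": 0.04, "yaw": 0}, {"jaw": 0, "dx": 0, "dy": 0, "dz": 0.04, "yaw": 0}, {"jaw": 0, "dx": 0, "dy": 0, "dz": 0.04, "yaw": 0}, {"jaw": 0, "dx": 0, "dy": 0, "dz": 0.02, "yaw": 0}, {"jaw": 0, "dx": 0, "dy": 0, "dz": 0.014, "yaw": 0}, {"jaw": 0, "dx": 0, "dy": 0, "dz": 0, "yaw": 0}]}}

```text
t: 4.12
tool_pos: [0.5813, -0.0755, 0.0245]
orientation: [-2.094, -2.341, 0.0]
force: [-0.2, 0.1, 0.4]
opening: 0.0005
gripper_force: 0.0
```

Run:
```python
from h import *
np.set_printoptions(precision=4,suppress=True)
m=dict(np.load("w2.npz"));w=cv2.imread("pics/w2.png")[:,:,::-1].copy()
e=np.array([-.1105,.9939,0])
ends=[plane(m,p,.016) for p in((293.5,241.5),(351.5,241.5))]; o=sum(ends)/2+.13*e
b=blob(w,"black",(323,153),25);X=plane(m,b[0],.061);print(b,X,"ends",ends,"rail y tin4",(X-o)@e,"x",(X-o)@np.array([.9939,.1105,0]))
mt=camera_model("top")
for px in(194.5,196,197.5): print("stop y from top",(plane(mt,(px,230),.05)-o)@e)
```

```text
(array([326.0952, 164.5181]), (39, 36), 147.0) [ 0.5802 -0.0303  0.061 ] ends [array([ 0.5585, -0.1102,  0.016 ]), array([ 0.614 , -0.1039,  0.016 ])] rail y tin4 -0.05305302287366782 x 0.0024283837511325968
stop y from top 0.19400609887943113
stop y from top 0.19108988000097324
stop y from top 0.1881731742324
```

Taking the lid at (323,153), tin4 is at rail y ≈ -44 mm, so it needs about 77–87 mm of travel. I'll approach gently, push, and watch the force.

Request:
{"name": "carry_out", "arguments": {"moves": [{"jaw": 0, "dx": 0.005, "dy": 0, "dz": 0.001, "yaw": 0}, {"jaw": 0, "dx": 0.005, "dy": 0, "dz": 0.001, "yaw": 0}, {"jaw": 0, "dx": 0.005, "dy": 0, "dz": 0.001, "yaw": 0}, {"jaw": 0, "dx": 0.005, "dy": 0, "dz": 0, "yaw": 0}, {"jaw": 0, "dx": 0.004, "dy": 0, "dz": 0, "yaw": 0}, {"jaw": 0, "dx": 0.004, "dy": 0, "dz": 0, "yaw": 0}, {"jaw": 0, "dx": 0.004, "dy": 0, "dz": 0, "yaw": 0}, {"jaw": 0, "dx": 0.004, "dy": 0, "dz": 0, "yaw": 0}]}}

```text
t: 5.12
tool_pos: [0.5774, -0.0402, 0.0217]
orientation: [2.095, 2.341, -0.0]
force: [1.1, -3.2, -0.1]
opening: 0.0001
gripper_force: 1.5
```

Request:
{"name": "carry_out", "arguments": {"moves": [{"jaw": 0, "dx": 0.005, "dy": 0, "dz": 0, "yaw": 0}, {"jaw": 0, "dx": 0.005, "dy": 0, "dz": 0, "yaw": 0}, {"jaw": 0, "dx": 0.005, "dy": 0, "dz": 0, "yaw": 0}, {"jaw": 0, "dx": 0.005, "dy": 0, "dz": 0, "yaw": 0}, {"jaw": 0, "dx": 0.005, "dy": 0, "dz": 0, "yaw": 0}, {"jaw": 0, "dx": 0.005, "dy": 0, "dz": 0, "yaw": 0}]}}

```text
t: 5.88
tool_pos: [0.574, -0.01, 0.0217]
orientation: [2.095, 2.341, 0.0]
force: [1.1, -4.1, 2.0]
opening: 0.0004
gripper_force: 1.8
```

Run:
```python
from h import *
np.set_printoptions(precision=4,suppress=True)
st=read_state();print(st["t"],st["tool_pos"],st["force"])
a=read_camera("top");s=read_camera("scene")
cv2.imwrite("pics/p1.png",np.vstack([cv2.resize(a[180:270,130:380],None,fx=3,fy=3)[:,:,::-1],cv2.resize(s[220:310,230:480],None,fx=3,fy=3)[:,:,::-1]]))
```

```text
5.875 [ 0.574  -0.01    0.0217] [ 1.1077 -4.1199  1.9907]
```

View pics/p1.png

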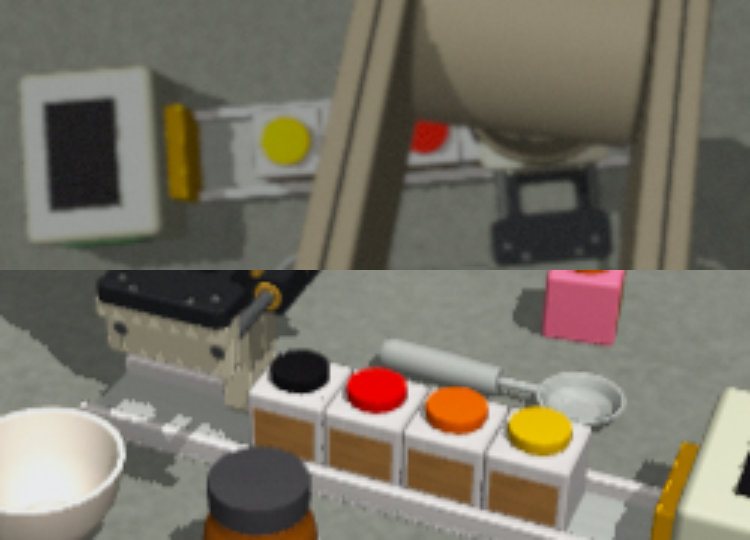

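The row is moving together: the lids are at scene-crop (300,371) to (540,430), still closed, and tin 1's front edge at (252,140) is about 50 crop px (~34 mm) from the stop. I'll continue, then slow down.

Request:
{"name": "carry_out", "arguments": {"moves": [{"jaw": 0, "dx": 0.005, "dy": 0, "dz": 0, "yaw": 0}, {"jaw": 0, "dx": 0.005, "dy": 0, "dz": 0, "yaw": 0}, {"jaw": 0, "dx": 0.005, "dy": 0, "dz": 0, "yaw": 0}, {"jaw": 0, "dx": 0.005, "dy": 0, "dz": 0, "yaw": 0}, {"jaw": 0, "dx": 0.005, "dy": 0, "dz": 0, "yaw": 0}]}}

```text
t: 6.6
tool_pos: [0.5712, 0.0149, 0.0216]
orientation: [-2.095, -2.341, 0.0]
force: [-0.4, -3.5, 0.2]
opening: 0.0007
gripper_force: 1.6
```

Request:
{"name": "carry_out", "arguments": {"moves": [{"jaw": 0, "dx": 0.003, "dy": 0, "dz": 0, "yaw": 0}, {"jaw": 0, "dx": 0.003, "dy": 0, "dz": 0, "yaw": 0}, {"jaw": 0, "dx": 0.002, "dy": 0, "dz": 0, "yaw": 0}]}}

```text
t: 6.98
tool_pos: [0.5703, 0.0227, 0.0216]
orientation: [-2.095, -2.341, 0.0]
force: [0.3, -3.3, 0.4]
opening: 0.0006
gripper_force: 1.5
```

Request:
{"name": "carry_out", "arguments": {"moves": [{"jaw": 0, "dx": 0.002, "dy": 0, "dz": 0, "yaw": 0}, {"jaw": 0, "dx": 0.002, "dy": 0, "dz": 0, "yaw": 0}]}}

```text
t: 7.22
tool_pos: [0.5699, 0.0266, 0.0216]
orientation: [-2.095, -2.341, 0.0]
force: [0.8, -2.9, 0.6]
opening: 0.0004
gripper_force: 1.5
```

Request:
{"name": "carry_out", "arguments": {"moves": [{"jaw": 0, "dx": 0.002, "dy": 0, "dz": 0, "yaw": 0}, {"jaw": 0, "dx": 0.001, "dy": 0, "dz": 0, "yaw": 0}]}}

```text
t: 7.48
tool_pos: [0.5695, 0.0296, 0.0216]
orientation: [-2.095, -2.341, 0.0]
force: [-0.7, -2.6, -0.6]
opening: 0.0003
gripper_force: 1.5
```

Force is still about 3 N, so it's sliding. I'll continue in 2 mm steps.

Request:
{"name": "carry_out", "arguments": {"moves": [{"jaw": 0, "dx": 0.002, "dy": 0, "dz": 0, "yaw": 0}, {"jaw": 0, "dx": 0.002, "dy": 0, "dz": 0, "yaw": 0}]}}

```text
t: 7.72
tool_pos: [0.5691, 0.0336, 0.0216]
orientation: [-2.095, -2.341, -0.0]
force: [1.4, -2.8, -0.8]
opening: 0.0006
gripper_force: 1.4
```

Request:
{"name": "carry_out", "arguments": {"moves": [{"jaw": 0, "dx": 0.002, "dy": 0, "dz": 0, "yaw": 0}, {"jaw": 0, "dx": 0.001, "dy": 0, "dz": 0, "yaw": 0}]}}

```text
t: 7.98
tool_pos: [0.569, 0.0347, 0.0217]
orientation: [2.093, 2.34, -0.003]
force: [1.2, -14.5, 0.3]
opening: 0.0002
gripper_force: 7.1
```

Run:
```python
from h import *
st=read_state();print(st["t"],st["tool_pos"],st["force"])
a=read_camera("top");s=read_camera("scene")
cv2.imwrite("pics/p2.png",np.vstack([cv2.resize(a[180:270,130:380],None,fx=3,fy=3)[:,:,::-1],cv2.resize(s[230:330,280:530],None,fx=3,fy=3)[:,:,::-1]]))
```

```text
7.975 [0.56895513 0.03474968 0.02170269] [  1.22866471 -14.5429872    0.3354183 ]
```

View pics/p2.png

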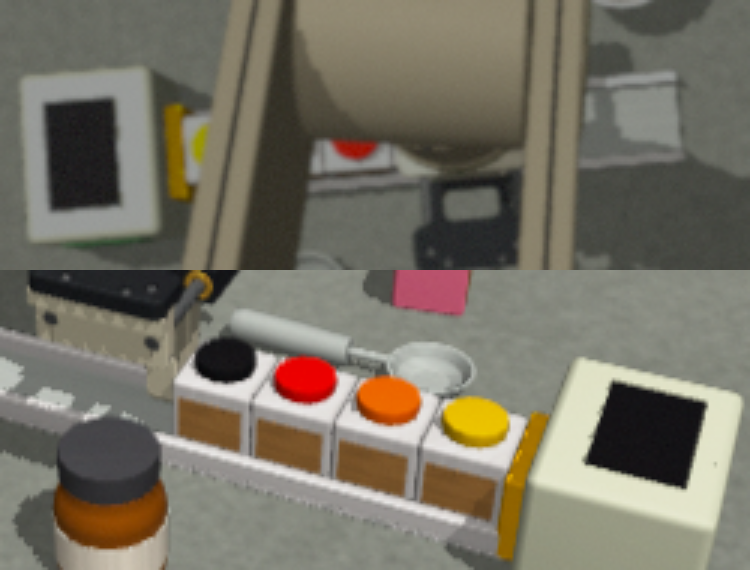

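Tin 1 (yellow, crop (475,420)) is flush against the yellow stop and the row is closed up. The force jumped to 14.5 N. I'll dwell, back off, lift, and go past the button for a wrist look.

Request:
{"name": "carry_out", "arguments": {"moves": [{"jaw": 0, "dx": 0, "dy": 0, "dz": 0, "yaw": 0}, {"jaw": 0, "dx": 0, "dy": 0, "dz": 0, "yaw": 0}, {"jaw": 0, "dx": -0.005, "dy": 0, "dz": 0, "yaw": 0}, {"jaw": 0, "dx": -0.025, "dy": 0, "dz": 0, "yaw": 0}, {"jaw": 0, "dx": -0.02, "dy": 0, "dz": -0.04, "yaw": 0}, {"jaw": 0, "dx": -0.01, "dy": 0, "dz": -0.05, "yaw": 0}, {"jaw": 0, "dx": 0, "dy": 0, "dz": -0.055, "yaw": 0}, {"jaw": 0, "dx": 0, "dy": 0, "dz": -0.055, "yaw": 0}]}}

```text
t: 9.07
tool_pos: [0.5752, -0.0227, 0.2233]
orientation: [-2.094, -2.341, -0.001]
force: [0.8, -1.1, -0.2]
opening: 0.0004
gripper_force: 0.0
```

Request:
{"name": "carry_out", "arguments": {"moves": [{"jaw": 0, "dx": -0.05, "dy": -0.005, "dz": 0, "yaw": 0}, {"jaw": 0, "dx": -0.05, "dy": -0.005, "dz": 0, "yaw": 0}, {"jaw": 0, "dx": -0.05, "dy": -0.005, "dz": 0, "yaw": 0}, {"jaw": 0, "dx": -0.05, "dy": -0.005, "dz": 0, "yaw": 0}, {"jaw": 0, "dx": -0.05, "dy": -0.005, "dz": 0, "yaw": 0}, {"jaw": 0, "dx": -0.05, "dy": -0.005, "dz": 0, "yaw": 0}, {"jaw": 0, "dx": -0.05, "dy": -0.006, "dz": 0, "yaw": 0}, {"jaw": 0, "dx": -0.045, "dy": -0.006, "dz": 0, "yaw": 0}]}}

```text
t: 10.07
tool_pos: [0.5776, -0.4216, 0.2214]
orientation: [-2.094, -2.341, -0.002]
force: [1.0, -0.4, 0.3]
opening: 0.0005
gripper_force: 0.0
```

Request:
{"name": "carry_out", "arguments": {"moves": [{"jaw": 0, "dx": 0, "dy": 0, "dz": 0, "yaw": 0}, {"jaw": 0, "dx": 0, "dy": 0, "dz": 0, "yaw": 0}]}}

```text
t: 10.32
tool_pos: [0.5777, -0.4196, 0.2212]
orientation: [-2.094, -2.341, -0.002]
force: [-0.2, 0.7, 0.5]
opening: 0.0004
gripper_force: 0.0
```

Run:
```python
from h import *
np.set_printoptions(precision=4,suppress=True)
st=read_state();print(st["t"],st["tool_pos"],st["force"])
R=cv2.Rodrigues(st["orientation"])[0]
m=camera_model("wrist");w=read_camera("wrist");s=read_camera("scene");t=read_camera("top")
x=proj(m)@[.566,-.323,.022,1];p=x[:2]/x[2];print("pred",p)
ms,mt=camera_model("scene"),camera_model("top")
b=blob(w,"green",tuple(p.round().astype(int)),45);B=blob(s,"green",(184,223))
X=plane(m,b[0],.022);print(b,X,"tri w-scene",tri(ms,B[0],m,b[0]),"w-top old",tri(mt,(461.3,229.5),m,b[0]),"tool delta",R.T@(np.r_[X[:2],.022]-st["tool_pos"]))
cv2.imwrite("pics/p3.png",np.hstack([cv2.resize(w,(500,375))[:,:,::-1],cv2.resize(t[180:280,130:230],(300,375))[:,:,::-1]]))
```

```text
10.325 [ 0.5777 -0.4196  0.2212] [-0.2097  0.6503  0.4736]
pred [318.727  99.514]
(array([319.8276, 100.5685]), (41, 44), 1326.0) [ 0.567  -0.3238  0.022 ] tri w-scene [ 0.5664 -0.323   0.0173] w-top old [ 0.5668 -0.3236  0.019 ] tool delta [0.0962 0.     0.1993]
```

View pics/p3.png

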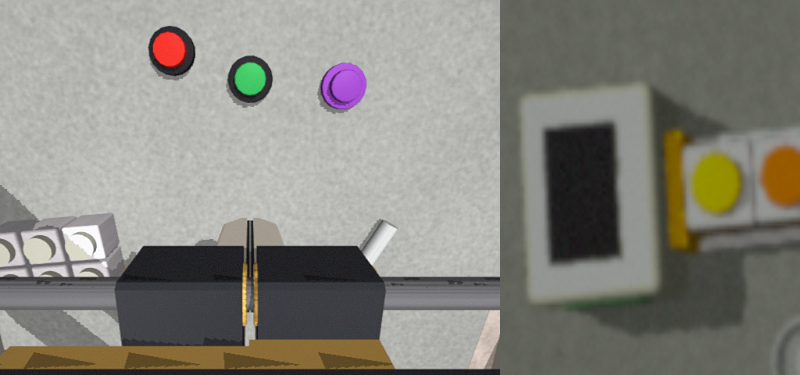

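In the wrist picture green is at (320,100), centred ahead, with red at (219,63) and purple at (440,110) clear of it. In the top crop the yellow tin is still against the stop. All three measurements of the button agree within 1 mm. Moving over it, then down.

Request:
{"name": "carry_out", "arguments": {"moves": [{"jaw": 0, "dx": 0.046, "dy": 0, "dz": 0, "yaw": 0}, {"jaw": 0, "dx": 0.05, "dy": 0, "dz": 0.04, "yaw": 0}, {"jaw": 0, "dx": 0, "dy": 0, "dz": 0.05, "yaw": 0}, {"jaw": 0, "dx": 0, "dy": 0, "dz": 0.05, "yaw": 0}, {"jaw": 0, "dx": 0, "dy": 0, "dz": 0.04, "yaw": 0}, {"jaw": 0, "dx": 0, "dy": 0, "dz": 0.01, "yaw": 0}, {"jaw": 0, "dx": 0, "dy": 0, "dz": 0, "yaw": 0}]}}

```text
t: 11.35
tool_pos: [0.5673, -0.3257, 0.0332]
orientation: [-2.094, -2.342, -0.0]
force: [-0.3, -0.2, 1.4]
opening: 0.0005
gripper_force: 0.0
```

Request:
{"name": "carry_out", "arguments": {"moves": [{"jaw": 0, "dx": 0, "dy": 0, "dz": 0.005, "yaw": 0}, {"jaw": 0, "dx": 0, "dy": 0, "dz": 0.003, "yaw": 0}, {"jaw": 0, "dx": 0, "dy": 0, "dz": 0.003, "yaw": 0}, {"jaw": 0, "dx": 0, "dy": 0, "dz": 0.002, "yaw": 0}, {"jaw": 0, "dx": 0, "dy": 0, "dz": 0, "yaw": 0}]}}

```text
t: 11.98
tool_pos: [0.5674, -0.3265, 0.0201]
orientation: [2.094, 2.34, 0.0]
force: [0.8, -0.3, 3.6]
opening: 0.0006
gripper_force: 1.3
```

In contact at z 0.020 with 3.6 N. Pressing about 5 mm more.

Request:
{"name": "carry_out", "arguments": {"moves": [{"jaw": 0, "dx": 0, "dy": 0, "dz": 0.002, "yaw": 0}, {"jaw": 0, "dx": 0, "dy": 0, "dz": 0.002, "yaw": 0}, {"jaw": 0, "dx": 0, "dy": 0, "dz": 0, "yaw": 0}]}}

```text
t: 12.35
tool_pos: [0.5674, -0.3266, 0.0163]
orientation: [2.094, 2.34, 0.0]
force: [0.8, 0.1, 7.0]
opening: 0.0006
gripper_force: 3.5
```

Request:
{"name": "carry_out", "arguments": {"moves": [{"jaw": 0, "dx": 0, "dy": 0, "dz": 0.001, "yaw": 0}, {"jaw": 0, "dx": 0, "dy": 0, "dz": 0, "yaw": 0}]}}

```text
t: 12.6
tool_pos: [0.5674, -0.3266, 0.0162]
orientation: [2.094, 2.34, -0.0]
force: [-3.8, 2.4, 12.9]
opening: 0.0003
gripper_force: 6.6
```

It bottomed out: z stopped at 0.016 and the force rose to 13 N. Releasing straight up and checking.

Request:
{"name": "carry_out", "arguments": {"moves": [{"jaw": 0, "dx": 0, "dy": 0, "dz": -0.005, "yaw": 0}, {"jaw": 0, "dx": 0, "dy": 0, "dz": -0.02, "yaw": 0}, {"jaw": 0, "dx": 0, "dy": 0, "dz": -0.05, "yaw": 0}, {"jaw": 0, "dx": 0, "dy": 0, "dz": -0.05, "yaw": 0}, {"jaw": 0, "dx": 0, "dy": 0, "dz": -0.05, "yaw": 0}, {"jaw": 0, "dx": 0, "dy": 0, "dz": 0, "yaw": 0}, {"jaw": 0, "dx": 0, "dy": 0, "dz": 0, "yaw": 0}]}}

```text
t: 13.48
tool_pos: [0.5667, -0.3259, 0.1895]
orientation: [-2.094, -2.341, 0.0]
force: [-0.9, 0.2, 0.6]
opening: 0.0005
gripper_force: 0.0
```

Run:
```python
from h import *
np.set_printoptions(precision=4,suppress=True)
st=read_state();print(st["t"],st["tool_pos"],st["force"])
s=read_camera("scene");t=read_camera("top");ms,mt=camera_model("scene"),camera_model("top")
P=[]
for c,a in [("yellow",(439,370-90)),("orange",(409,273)),("red",(382,266)),("black",(355,260))]:
    A=blob(s,c,a,12);P.append(plane(ms,A[0],.058));print(c,A,P[-1])
P=np.array(P);print(np.linalg.norm(np.diff(P,axis=0),axis=1),"moved", (P[0]-[.5601,.1144,.0573])@[-.1105,.9939,0])
```

```text
13.475 [ 0.5667 -0.3259  0.1895] [-0.8914  0.2134  0.646 ]
yellow (array([438.4498, 280.0734]), (22, 17), 259.0) [0.551  0.2015 0.058 ]
orange (array([409.1656, 272.9656]), (21, 17), 237.5) [0.5563 0.1565 0.058 ]
red (array([381.4119, 266.0396]), (20, 15), 227.0) [0.5612 0.1116 0.058 ]
black (array([354.7655, 259.6275]), (20, 14), 204.0) [0.5666 0.067  0.058 ]
[0.0454 0.0451 0.0449] moved 0.08760375089447299
```

Spacing is 45.4, 45.1 and 44.9 mm, so the row is closed. It travelled 87.6 mm, which fits the 87 mm estimate, and the arm is clear. Handing in.

```bash
python3 -c "from plant import *; print(close_job())"
```

```text
the job is handed in; nothing more can be done
None
```

I pushed the four tins as one closed row up against the yellow stop, pressed the green button all the way down and released it, and handed the job in at about 13.6 s; the red button, jar, bowl and spoon were left alone, and the judge returned no verdict.

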